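# Raise the jigger arm past its balance point

### The arm

A 6-joint arm with a two-finger parallel gripper is mounted at the origin on a cart in front of the work surface, level with it; the furniture and walls round the work are solid. World frame = base frame: x ahead of the robot, y to its left, z up, the work surface at z = 0. Lengths are in m, angles in rad, forces in N, time in s.
With the tool pointing down it reaches from about 0.3 to 0.85 m from the base axis. Payload 4.2 kg.
Tool frame: the origin (TCP) lies midway between the tips of the shut fingers; the grasp point (between the pads) lies 19 mm behind it; x points along the fingers, y is the direction in which the jaws open and shut, and the axes are right-handed (so a half turn about x gives the same grasp; the last joint's range is limited). The gripper opens to 91 mm and grips with 3 to 60 N. Pads are 32 mm wide; open, the fingers measure 118 mm over their backs; the gripper's body (76 mm by 178 mm) begins 60 mm behind the grasp point.
Start: joints at [-1.344, 0.32, 1.565, -0, 1.257, -0.02], TCP at [0.14, -0.558, 0.214] pointing down, gripper open.
Joint ranges: [-3.11, 3.11], [-0.84, 2.01], [0.21, 2.61], [-1.34, 4.49], [0.05, 2.63], [-2.56, 2.56]. Speed limits (rad/s): [2.57, 2.57, 3.14, 3.14, 3.14, 3.14].

### API

Orientations are given as a unit quaternion [x, y, z, w].
In Python, from rig import r, jaws, solve_ik, get_obs, optics, close_job gives the robot as it stands. Calls block until the motion is done:
- r.move_pose(position, orientation): joint-space move of the TCP to a pose.
- r.move_l(position, orientation=None, velocity=0.15): straight line of the TCP; orientation=None keeps the orientation; velocity is the mean speed in m/s.
- r.goto_joints(angles): joint-space move.
- jaws.grip(opening, squeeze=None): opening from 0.0 (shut) to 1.0 (fully open); squeeze is the grip in N (None keeps the last); returns when the fingers have stopped.
- r.sleep(seconds).
- solve_ik(position, orientation): joint angles nearest the present ones, or None.
- get_obs(): the state.
- optics.read_camera(name): name is "scene" or "top"; returns a dict with "pixels" (480x640x3 uint8, red, green, blue), "K" (3x3 intrinsics, pixels), "dist_coeffs" ([k1, k2, p1, p2, k3] as OpenCV has them; the pictures are not rectified), "rvec" (rotation vector, rad) and "tvec" (3), from world to camera coordinates, as OpenCV has them. Camera axes: x right, y down, z forward; pixel columns grow to the right and rows downward; lengths in m; the calibration is good to about 2 mm. A picture is of the moment at which its call begins. There is no depth.
A pose or a line that the arm cannot do raises r.Unreachable and nothing moves.
- close_job(): hands the job in, once; it reports no verdict.
Trained networks look in a picture, given as the dict that the camera call returned (one of the last four; its "shot" number tells which), for a name from the list of things; names that differ only in an ending like _2 or _b are one class to them, and where a whole thing is asked for, a point or a joint stands for the part that bears it (a point fixed in the world has none). Each returns a list of dicts, best first, with "score" (0 to 1); they miss things now and then, are a little off and sometimes report something else, mostly with a low value. They report only what shows in the picture. A call takes as long as a camera call.
- optics.spot_in(label, picture): "location" ([x, y, z] in m, in the coordinates of the camera as it stood for that picture, good to about 4 mm: the middle of the surface that is visible of it).
The state is a dict: "clock": time; "joint_pos": joint angles; "dq": joint speeds; "tau": joint torques, N m; "tcp_pos": TCP position; "ee_rot": TCP orientation; "contact_force": force on the tool from outside, world axes, zero at the start; "moment": the same for the moment, N m; "finger_gap": opening from 0.0 (shut) to 1.0 (fully open).
Only numpy, scipy, OpenCV 4.12 (cv2) and the standard library are available. Lean on these libraries where they do the work, as an engineer would, in place of code of your own. Each camera call takes 0.05 s, during which the arm holds its last target.

### The job

The bowl on the wheel is formed and the jigger arm has to come up clear of it. With the fingertips, push the knob of the catch away from you so that its hook swings well clear of the arm; then push the arm up by its wooden handle, with a light, steady push and without flinging it, past its balance point, so that the counterweight takes it back to its stop and it stays raised by itself. Nothing is to be gripped or lifted, and the bowl and the things standing round the jigger must not be disturbed.

Things in the scene. Friction and masses are not known exactly. Their poses are not given: they have to be found in the camera images.
- jigger: Fixed jigger: wooden board 430 x 210 x 10 mm, a grey fork column (242 mm high) at its right end as the robot sees it, a grey rest post (205 mm) at its left end. Origin on the worktop under the wheel's axis; its -x runs along the arm to the handle (to the robot's left), its +y away from the robot, z up. In this frame: arm pivot at x = +148 mm, z = 216 mm (axis along y); rest post x = -139 mm.
- jigger_arm (a joint): Arm angle in rad: 0 = level on the rest post (start), growing as the handle end rises, 0.85 = at its back stop. Balance point about 0.28 (0.25 to 0.32): let go below, it falls back; above 0.4 it goes on to the stop by itself in 1 to 3 s, slowed by a stiff hinge. Raising takes some 1 to 3 N of lift at the handle. While the catch hooks over it, it cannot rise.
- handle: Wooden grip at the left end of the arm, in line with it: 80 mm long, 19 to 23 mm thick, turning easily about its own axis. Origin on the axis at its middle, 345 mm from the pivot, 216 mm above the worktop when level; below and in front it is free down to the worktop. Closed fingers, tilted so as to point away from the robot and down, can go under it and push it up.
- catch (a joint): Catch angle in rad: 0 = upright, its hook over the arm (start); grows as the knob is pushed away from the robot (jigger +y); above 0.2 the hook no longer holds the arm, swung well clear is 0.5 or more, 0.9 is its limit. It stays where it is left (stiff pivot, about 1 N at the knob).
- catch_knob (a point): Centre of the catch's black ball knob, 22 mm thick, on an 8 mm stem, 130 mm above the catch's pivot, whose axis runs along the arm. The catch is a dark flat hook on the left face of the rest post. Upright, the knob is 285 mm above the worktop, 20 mm beyond the arm's centre line (away from the robot); the hook below it ends at 241 mm. On its near side, over the arm, is free space for a finger.
- banding_wheel: The cast banding wheel standing on the jigger's board, 237 mm across; origin at the centre of its underside; its plate, 143 mm above that, turns freely.
- bowl_on_bat: The freshly formed bowl, upside down (112 mm wide, 30 mm high), on a plaster bat 154 mm wide, 12 mm thick, loose on the wheel; origin at the centre of the bat's underside. Over it lies the arm: a steel bar 20 mm wide, 22 mm high, a profile blade under its middle, and at the pivot a tail bent up with a dark iron counterweight that starts 415 mm above the worktop at its top. Not to be touched.
- carved_dome_a: White cast dome with labyrinth ridges, 98 mm wide, 52 mm high, standing on the worktop left of the jigger; origin at the centre of its underside. Bystander.
- carved_dome_b: A second such dome, 97 mm wide, 51 mm high. Bystander.
- slip_jar: White jar with a blue screw lid, 65 mm wide, 92 mm high, on the worktop right of the jigger; origin at the centre of its underside. Bystander.
- water_bowl: Small grey bowl, 68 mm wide, 34 mm high, on the worktop right of the jigger; origin at the centre of its underside. Bystander.

How it is judged:
By the outcome, as a careful person would: the job done as asked, in the order asked, and still so for the second after the job is handed in, with the robot touching nothing.
It also fails if it takes over 54 s, if anything falls off the work surface, if the arm or the gripper's body presses on something with over 40 N, if the wrist force passes 120 N, or if a joint passes its speed limit or range.

## Working session

There is one attempt and no reset: what is moved stays moved. The work goes in short steps, each a Python script; the robot and the scene stay as the last script left them, time stands still between calls to the robot, and variables do not carry over. Pictures are saved under pics/ and viewed, and the job is handed in when it is done.

```bash
ls; mkdir -p pics; cat > h.py <<'E'
import numpy as np, cv2
from rig import r, jaws, solve_ik, get_obs, optics, close_job
def cam(name,fn=None):
    p=optics.read_camera(name)
    if fn: cv2.imwrite('pics/'+fn,cv2.cvtColor(p["pixels"],cv2.COLOR_RGB2BGR))
    return p
def c2w(p,X):
    R=cv2.Rodrigues(np.array(p["rvec"],float))[0]
    return R.T@(np.array(X,float)-np.array(p["tvec"],float).ravel())
def proj(p,X):
    return cv2.projectPoints(np.array(X,float).reshape(-1,1,3),np.array(p["rvec"],float),np.array(p["tvec"],float),np.array(p["K"],float),np.array(p["dist_coeffs"],float))[0].reshape(-1,2)
E
python3 - <<'E'
from h import *
for n in ["scene","top"]:
    p=cam(n,n+'1.png')
    print(n,"cam at",c2w(p,[0,0,0]).round(3))
    for l in ["handle","catch_knob","jigger","jigger_arm","banding_wheel","bowl_on_bat","carved_dome_a","slip_jar","water_bowl","catch"]:
        for d in optics.spot_in(l,p)[:2]: print(l,round(d["score"],2),c2w(p,d["location"]).round(3))
o=get_obs();print(o["clock"],o["ee_rot"],o["contact_force"])
E
```

```text
pics
scene cam at [1.152 0.937 0.747]
handle 0.85 [0.581 0.213 0.225]
catch_knob 0.65 [0.596 0.159 0.23 ]
jigger 0.69 [0.595 0.077 0.018]
jigger 0.32 [0.725 0.419 0.037]
jigger_arm 0.48 [0.617 0.034 0.168]
banding_wheel 0.85 [0.619 0.031 0.063]
bowl_on_bat 0.72 [0.616 0.035 0.166]
carved_dome_a 0.92 [0.516 0.42  0.042]
carved_dome_a 0.87 [0.722 0.416 0.035]
slip_jar 0.6 [ 0.557 -0.327  0.058]
water_bowl 0.65 [ 0.628 -0.359  0.023]
catch 0.68 [0.598 0.156 0.234]
top cam at [-0.149 -0.226  1.543]
handle 0.8 [0.566 0.204 0.223]
handle 0.74 [ 0.535 -0.01   0.151]
catch_knob 0.44 [0.591 0.146 0.282]
jigger 0.96 [ 0.564 -0.106  0.018]
jigger_arm 0.98 [ 0.576 -0.051  0.226]
banding_wheel 0.93 [ 0.534 -0.011  0.153]
banding_wheel 0.5 [ 0.567 -0.108  0.015]
bowl_on_bat 0.76 [ 0.554 -0.005  0.169]
carved_dome_a 0.92 [0.486 0.408 0.039]
carved_dome_a 0.78 [0.691 0.393 0.039]
slip_jar 0.96 [ 0.52  -0.345  0.092]
slip_jar 0.59 [0.59  0.148 0.279]
water_bowl 0.68 [ 0.64  -0.351  0.014]
water_bowl 0.43 [ 0.577 -0.051  0.229]
1.1 [ 0.70174262  0.08695097 -0.70172186  0.0870819 ] [-0.67924265  0.68039996  0.57668216]
```

View pics/scene1.png

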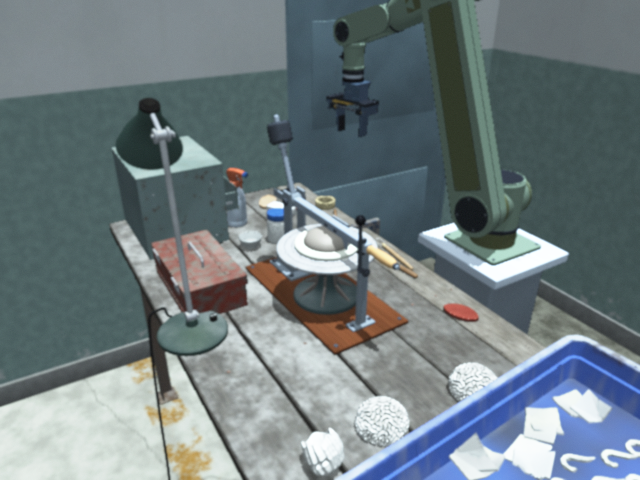

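View pics/top1.png

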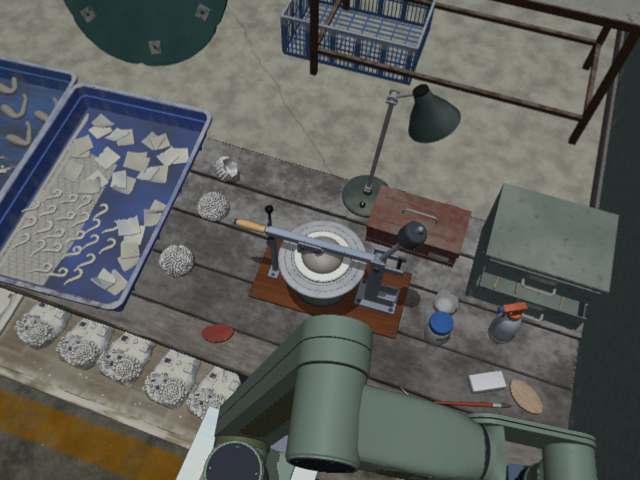

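The scene view shows the knob near (360,219) and the handle from (368,250) to (400,268). In the top view the knob is near (269,209) and the handle runs from (236,222) to (266,232). I'll zoom in to get accurate pixels.

```bash
python3 - <<'E'
import cv2,numpy as np
a=cv2.imread('pics/scene1.png')[180:340,260:440]; b=cv2.imread('pics/top1.png')[190:320,220:420]
cv2.imwrite('pics/sc.png',cv2.resize(a,None,fx=3.7,fy=3.7,interpolation=cv2.INTER_CUBIC))
cv2.imwrite('pics/tc.png',cv2.resize(b,None,fx=4,fy=4,interpolation=cv2.INTER_CUBIC))
E
```

```text
(no output)
```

View pics/sc.png

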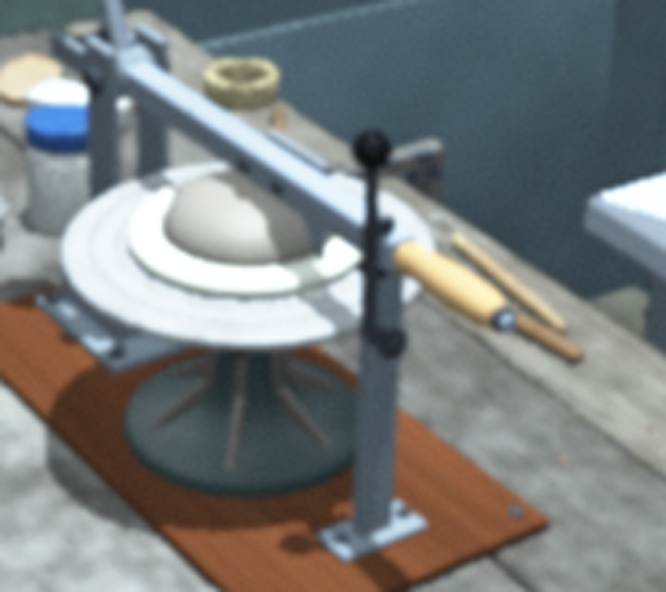

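View pics/tc.png

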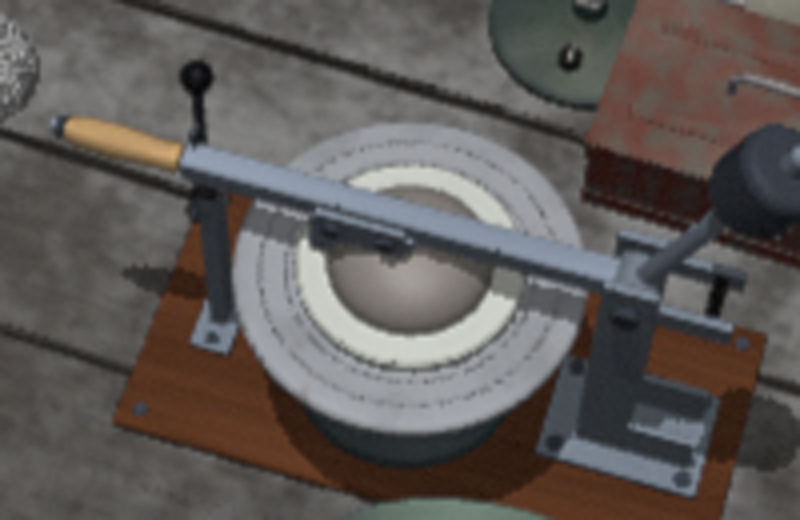

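```bash
cat >> h.py <<'E'
def tri(p1,u1,p2,u2):
    M=[];U=[]
    for p,u in((p1,u1),(p2,u2)):
        R=cv2.Rodrigues(np.array(p["rvec"],float))[0];t=np.array(p["tvec"],float).reshape(3,1)
        M.append(np.hstack([R,t]))
        U.append(cv2.undistortPoints(np.array([[u]],float),np.array(p["K"],float),np.array(p["dist_coeffs"],float)).reshape(2,1))
    X=cv2.triangulatePoints(M[0],M[1],U[0],U[1]);return (X[:3]/X[3]).ravel()
def ray(p,u,z):
    R=cv2.Rodrigues(np.array(p["rvec"],float))[0]
    q=cv2.undistortPoints(np.array([[u]],float),np.array(p["K"],float),np.array(p["dist_coeffs"],float)).ravel()
    d=R.T@np.array([q[0],q[1],1]);c=c2w(p,[0,0,0]);return c+d*(z-c[2])/d[2]
E
python3 - <<'E'
from h import *
s=cam("scene");t=cam("top")
S=lambda u,v:((u+.5)/3.7-.5+260,(v+.5)/3.7-.5+180)
T=lambda u,v:((u+.5)/4-.5+220,(v+.5)/4-.5+190)
for n,a,b,z in [("knob",(371,149),(197,76),.285),("tip",(506,318),(58,126),.216),("hstart",(399,256),(183,157),.216),("bowlc",None,(412,255),.19),("catchpivot",(390,342),(205,208),.155)]:
    tt=T(*b);print(n,"topray",ray(t,tt,z).round(4))
    if a: print(n,"tri",tri(s,S(*a),t,tt).round(4),"sceneray",ray(s,S(*a),z).round(4),proj(s,tri(s,S(*a),t,tt))-S(*a))
for n,b in [("nl",(117,424)),("fr",(766,335))]: print(n,ray(t,T(*b),.01).round(4))
for n,b in [("fl",(0,300)),("nl",(548,520))]: print(n,"scene",ray(s,S(*b),.01).round(4))
E
```

```text
knob topray [0.5969 0.1524 0.285 ]
knob tri [0.5961 0.1529 0.285 ] sceneray [0.5956 0.1538 0.285 ] [[-0.42972043 -0.13395412]]
tip topray [0.5697 0.2441 0.216 ]
tip tri [0.5687 0.2443 0.2167] sceneray [0.5674 0.244  0.216 ] [[-0.3886756  -0.09454771]]
hstart topray [0.5759 0.158  0.216 ]
hstart tri [0.5763 0.1581 0.2153] sceneray [0.5771 0.1592 0.216 ] [[0.0171989  0.00494816]]
bowlc topray [ 0.5723 -0.0025  0.19  ]
catchpivot topray [0.577  0.1464 0.155 ]
catchpivot tri [0.5755 0.1482 0.154 ] sceneray [0.5751 0.1519 0.155 ] [[-1.12222065 -0.31949776]]
nl [0.4672 0.1775 0.01  ]
fr [ 0.6942 -0.2356  0.01  ]
fl scene [ 0.6509 -0.2383  0.01  ]
nl scene [0.4709 0.1858 0.01  ]
```

```bash
python3 - <<'E'
from h import *
t=cam("top");s=cam("scene")
T=lambda u,v:((u+.5)/4-.5+220,(v+.5)/4-.5+190)
S=lambda u,v:((u+.5)/3.7-.5+260,(v+.5)/3.7-.5+180)
for n,b,z in [("barL near",(183,172),.227),("barR near",(590,289),.227),("barL far",(190,146),.227),("barR far",(615,258),.227),("edge a",(117,424),.01),("edge b",(345,494),.01),("right a",(766,335),.01),("right b",(722,515),.01),("left b",(190,240),.01)]:
    print(n,ray(t,T(*b),z).round(4))
E
```

```text
barL near [0.5594 0.1505 0.227 ]
barR near [ 0.5682 -0.1217  0.227 ]
barL far [0.5792 0.1537 0.227 ]
barR far [ 0.5949 -0.13    0.227 ]
edge a [0.4672 0.1775 0.01  ]
edge b [0.4725 0.0075 0.01  ]
right a [ 0.6942 -0.2356  0.01  ]
right b [ 0.5478 -0.2438  0.01  ]
left b [0.6236 0.1855 0.01  ]
```

```bash
cat >> h.py <<'E'
from scipy.spatial.transform import Rotation as Ro
th=0.045
jx=np.array([np.sin(th),-np.cos(th),0.]) # jigger +x
jy=np.array([np.cos(th),np.sin(th),0.])
def quat(tdeg,sgn=1):
    t=np.radians(tdeg)
    x=np.cos(t)*jy+np.array([0,0,-np.sin(t)]); y=-sgn*jx; z=np.cross(x,y)
    return Ro.from_matrix(np.stack([x,y,z],1)).as_quat()
def axes(tdeg):
    t=np.radians(tdeg); return np.cos(t)*jy+np.array([0,0,-np.sin(t)]), np.sin(t)*jy+np.array([0,0,np.cos(t)])
KNOB=np.array([.5962,.153,.285])
def knob(a): return KNOB+jy*.13*np.sin(a)+np.array([0,0,.13*(np.cos(a)-1)])
HM=np.array([.5722,.2015,.216]); PIV=HM+jx*.345
def handle(a): return PIV-jx*.345*np.cos(a)+np.array([0,0,.345*np.sin(a)])
def tip(a,tdeg,gap,ext=.025,hh=.0275):
    x,n=axes(tdeg); return handle(a)-n*(hh+gap)+x*ext
E
python3 - <<'E'
from h import *
t=cam("top");s=cam("scene")
print("lamp base",ray(t,(365,195),0.),"joint",tri(s,(158,131),t,(392,97)).round(3),"head",tri(s,(148,150),t,(437,115)).round(3),"PIV",PIV)
for sg in (1,-1):
  for td in (90,75,60):
    print(sg,td,[ (None if q is None else np.round(q,2).tolist()) for q in [solve_ik(KNOB+[-.08,0,.0],quat(td,sg)),solve_ik(knob(.7)-jy*.027,quat(td,sg))]])
  for td in (25,35,45):
    x,n=axes(td)
    print(sg,td,[ (None if q is None else np.round(q,2).tolist()) for q in [solve_ik(tip(0,td,.015)-x*.1,quat(td,sg)),solve_ik(tip(0,td,0),quat(td,sg)),solve_ik(tip(.5,td,0),quat(td,sg))]])
E
```

```text
lamp base [ 0.91793098 -0.02628536  0.        ] joint [ 0.913 -0.061  0.456] head [ 0.926 -0.172  0.4  ] PIV [ 0.58771976 -0.14315075  0.216     ]
1 90 [[0.27, 0.22, 1.52, -0.0, 1.4, -1.35], [0.22, 0.46, 1.25, -0.0, 1.44, -1.4]]
1 75 [[0.31, 0.09, 1.71, -0.08, 1.09, -1.28], [0.24, 0.32, 1.49, -0.06, 1.08, -1.35]]
1 60 [[0.36, -0.02, 1.91, -0.23, 0.76, -1.12], [0.27, 0.22, 1.72, -0.18, 0.7, -1.24]]
1 25 [[0.75, 0.13, 2.5, 4.11, 0.78, 1.11], [0.56, 0.3, 2.38, 3.85, 0.75, 1.24], [0.44, -0.04, 2.17, 4.47, 0.37, 0.44]]
1 35 [None, [0.53, 0.21, 2.28, 4.17, 0.46, 0.89], [0.42, -0.05, 2.05, -0.96, 0.37, -0.43]]
1 45 [[0.6, -0.03, 2.2, -0.99, 0.46, -0.22], None, [0.39, -0.04, 1.92, -0.46, 0.56, -0.92]]
-1 90 [[0.27, 0.22, 1.52, -0.0, 1.4, 1.79], [0.22, 0.46, 1.25, -0.0, 1.44, 1.74]]
-1 75 [[0.31, 0.09, 1.71, -0.08, 1.09, 1.86], [0.24, 0.32, 1.49, -0.06, 1.08, 1.79]]
-1 60 [[0.36, -0.02, 1.91, -0.23, 0.76, 2.02], [0.27, 0.22, 1.72, -0.18, 0.7, 1.91]]
-1 25 [[0.75, 0.13, 2.5, 4.11, 0.78, -2.03], [0.56, 0.3, 2.38, 3.85, 0.75, -1.9], None]
-1 35 [None, [0.53, 0.21, 2.28, 4.17, 0.46, -2.25], None]
-1 45 [None, None, [0.39, -0.04, 1.92, -0.46, 0.56, 2.22]]
```

```bash
cat >> h.py <<'E'
def frame(tdeg,phi):
    t=np.radians(tdeg); x=np.array([np.cos(t)*np.cos(phi),np.cos(t)*np.sin(phi),-np.sin(t)])
    y=np.array([-np.sin(phi),np.cos(phi),0]); z=np.cross(x,y); return np.stack([x,y,z],1)
def tip2(a,tdeg,phi,gap,ext):
    F=frame(tdeg,phi); x,y,z=F.T
    h=-jx*np.cos(a)+np.array([0,0,np.sin(a)])
    n=np.cross(x,h); n/=np.linalg.norm(n); n*=np.sign(n[2])
    half=.016*abs(n@z)+.0135*abs(n@y)
    return handle(a)-n*(half+.0115+gap)+x*ext
E
python3 - <<'E'
from h import *
for td in (30,35,40,45,50,55):
  for phi in (.2,.35,.5,.65):
    F=frame(td,phi);q=Ro.from_matrix(F).as_quat()
    P=[tip2(0,td,phi,.02,-.08),tip2(0,td,phi,.02,.025)]+[tip2(a,td,phi,0,.025) for a in (0,.15,.3,.5)]
    Q=[solve_ik(p,q) for p in P]
    print(td,phi,sum(k is not None for k in Q), "tipz",P[1][2].round(3))
    if all(k is not None for k in Q): print(np.round([Q[0],Q[1],Q[2],Q[-1]],2).tolist())
E
```

```text
30 0.2 6 tipz 0.162
[[0.53, 0.01, 2.49, 3.81, 0.48, 1.13], [0.44, 0.26, 2.41, 3.52, 0.6, 1.38], [0.43, 0.23, 2.37, 3.54, 0.53, 1.33], [0.35, -0.07, 2.13, -1.28, 0.13, -0.22]]
30 0.35 5 tipz 0.161
30 0.5 5 tipz 0.161
30 0.65 4 tipz 0.162
35 0.2 5 tipz 0.162
35 0.35 5 tipz 0.162
35 0.5 4 tipz 0.162
35 0.65 2 tipz 0.163
40 0.2 4 tipz 0.163
40 0.35 4 tipz 0.162
40 0.5 3 tipz 0.163
40 0.65 1 tipz 0.164
45 0.2 4 tipz 0.164
45 0.35 4 tipz 0.164
45 0.5 2 tipz 0.164
45 0.65 1 tipz 0.165
50 0.2 6 tipz 0.166
[[0.46, -0.07, 2.16, -0.43, 0.41, -0.98], [0.41, 0.15, 2.17, -0.8, 0.19, -0.62], [0.4, 0.15, 2.13, -0.63, 0.22, -0.8], [0.32, -0.03, 1.86, -0.13, 0.62, -1.37]]
50 0.35 6 tipz 0.165
[[0.33, -0.08, 2.17, 0.04, 0.36, -1.63], [0.33, 0.14, 2.18, 0.1, 0.12, -1.68], [0.32, 0.14, 2.14, 0.12, 0.16, -1.71], [0.24, -0.04, 1.87, 0.12, 0.62, -1.76]]
50 0.5 5 tipz 0.166
50 0.65 2 tipz 0.167
55 0.2 6 tipz 0.168
[[0.44, -0.05, 2.07, -0.26, 0.54, -1.15], [0.4, 0.15, 2.11, -0.39, 0.31, -1.03], [0.39, 0.15, 2.06, -0.33, 0.34, -1.11], [0.31, -0.01, 1.79, -0.09, 0.75, -1.41]]
55 0.35 6 tipz 0.168
[[0.33, -0.06, 2.08, 0.02, 0.51, -1.6], [0.33, 0.14, 2.12, 0.03, 0.27, -1.61], [0.32, 0.15, 2.07, 0.05, 0.31, -1.64], [0.24, -0.01, 1.8, 0.09, 0.75, -1.73]]
55 0.5 6 tipz 0.168
[[0.23, -0.06, 2.07, 0.3, 0.55, -2.05], [0.27, 0.14, 2.12, 0.44, 0.32, -2.18], [0.26, 0.15, 2.07, 0.41, 0.35, -2.16], [0.18, -0.01, 1.79, 0.26, 0.79, -2.02]]
55 0.65 5 tipz 0.17
```

```bash
python3 - <<'E'
from h import *
F=frame(75,.2);q=Ro.from_matrix(F).as_quat()
def kt(a,back=0): return knob(a)-jy*(.0255+back)+[0,0,-.010]
o=get_obs();P0=kt(0,.045)
jaws.grip(0.0,10)
qd=o["ee_rot"]
r.move_l([.105,-.42,.42],None,.25)
up=P0+[-.06,0,.10]
sol=solve_ik(up,q);print(np.round(sol,2))
r.goto_joints(sol)
r.move_l(P0,q,.15)
o=get_obs();print(o["clock"],o["tcp_pos"].round(4) if hasattr(o["tcp_pos"],'round') else o["tcp_pos"],P0,o["contact_force"])
cam("scene","s2.png");cam("top","t2.png")
E
python3 -c "
import cv2
a=cv2.imread('pics/s2.png')[100:320,240:500];b=cv2.imread('pics/t2.png')[150:300,200:400]
cv2.imwrite('pics/s2c.png',cv2.resize(a,None,fx=2.7,fy=2.7));cv2.imwrite('pics/t2c.png',cv2.resize(b,None,fx=3.8,fy=3.8))"
```

```text
[ 0.31 -0.02  1.61 -0.03  1.29 -1.46]
7.2333 [0.526  0.1498 0.2759] [0.52577137 0.14982857 0.275     ] [-1.38008948 -0.56570118  0.14507954]
```

View pics/s2c.png

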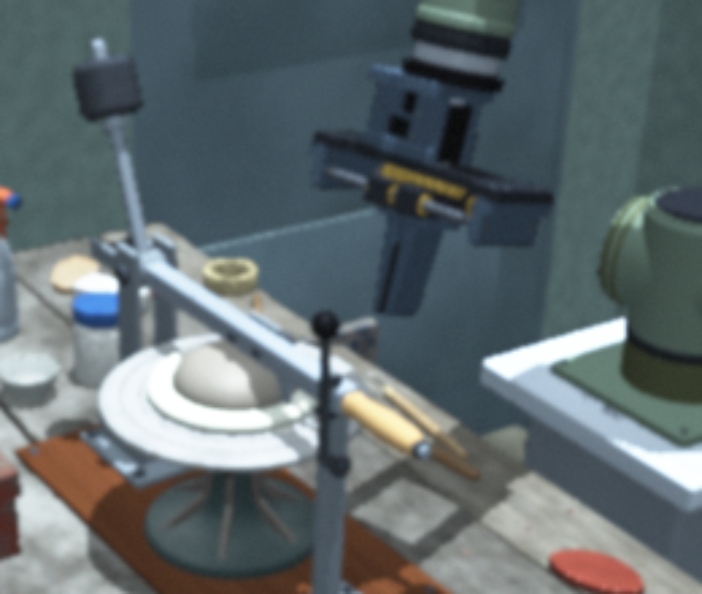

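View pics/t2c.png

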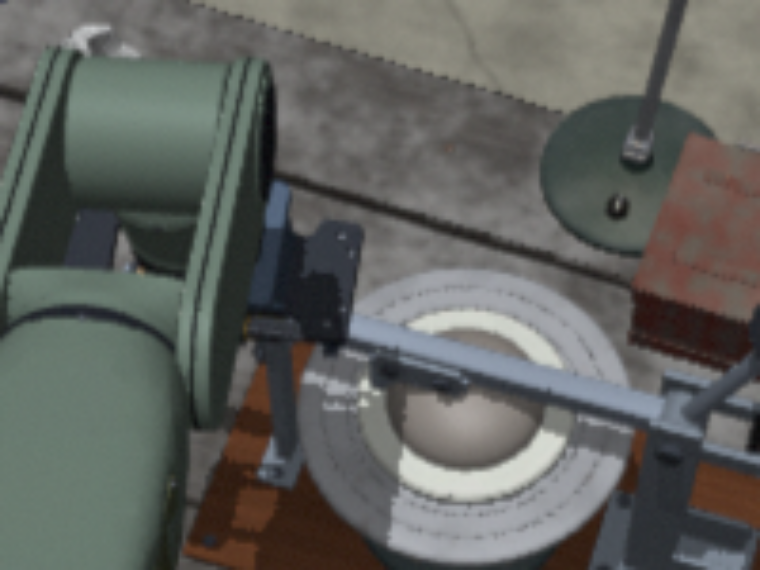

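The closed fingertips are at about (387,214) in the scene picture, on the near side of the knob at (360,220), with nothing touching. Next I push along the knob's arc.

```bash
python3 - <<'E'
from h import *
F=frame(75,.2);q=Ro.from_matrix(F).as_quat()
def kt(a,back=0): return knob(a)-jy*(.0255+back)+[0,0,-.010]
f0=np.array(get_obs()["contact_force"])
def st(n):
    o=get_obs();print(n,round(o["clock"],2),np.round(o["tcp_pos"],3),(np.array(o["contact_force"])-f0).round(2))
r.move_l(kt(0,.005),q,.08);st("pre")
for a in (.1,.25,.4,.55,.72):
    r.move_l(kt(a),q,.08);st(a)
p=cam("scene","s3.png")
print("tcp px",proj(p,get_obs()["tcp_pos"]))
x=[proj(p,knob(a))[0].round(1).tolist() for a in (0,.3,.5,.6,.7,.8)];print(x)
E
python3 -c "
import cv2
a=cv2.imread('pics/s3.png')[100:320,240:500]
cv2.imwrite('pics/s3c.png',cv2.resize(a,None,fx=2.7,fy=2.7))"
```

```text
pre 7.98 [0.566 0.152 0.274] [0.08 1.12 1.04]
0.1 8.36 [0.584 0.152 0.274] [ 0.07 -0.24  0.31]
0.25 8.75 [0.603 0.153 0.271] [ 0.23 -0.38  0.36]
0.4 9.14 [0.622 0.154 0.264] [-0.02 -0.04 -0.72]
0.55 9.53 [0.639 0.155 0.255] [ 0.12  0.25 -0.1 ]
0.72 9.96 [0.656 0.156 0.242] [-0.08  0.6   0.26]
tcp px [[334.42176447 246.26034683]]
[[359.4, 219.8], [343.8, 227.1], [333.8, 234.6], [329.1, 239.1], [324.6, 244.0], [320.6, 249.2]]
```

View pics/s3c.png

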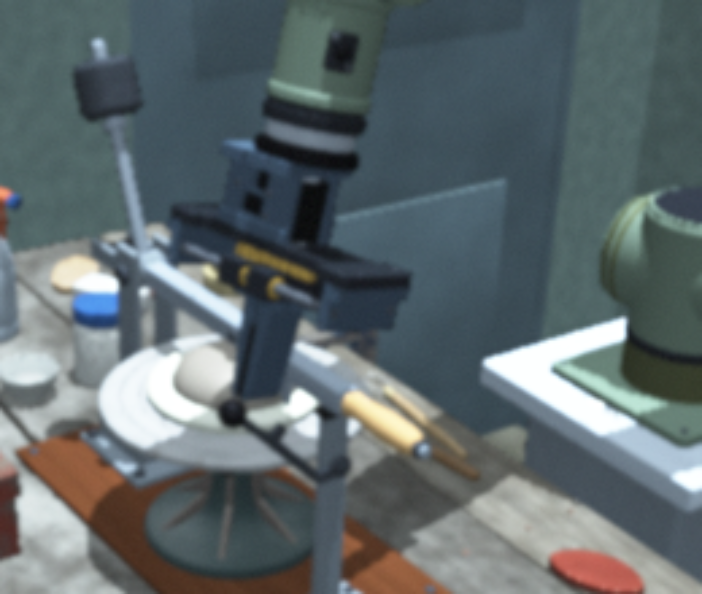

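The knob is now at full-picture (326,252), which is a catch angle of about 0.75, well clear. I'll retreat and go to the handle.

```bash
cat >> h.py <<'E'
TD,PH=55,.2
QH=Ro.from_matrix(frame(TD,PH)).as_quat()
def ht(a,gap,ext):
    return tip2(a,TD,PH,gap,ext)+.008*(-jx*np.cos(a)+np.array([0,0,np.sin(a)]))
E
python3 - <<'E'
from h import *
q=Ro.from_matrix(frame(75,.2)).as_quat()
p=np.array(get_obs()["tcp_pos"])
r.move_l(p+[-.03,0,.05],q,.15)
r.move_l([.50,.17,.33],q,.2)
r.move_pose(ht(0,.02,-.08),QH)
r.move_l(ht(0,.02,.028),QH,.1)
o=get_obs();print(o["clock"],o["tcp_pos"],ht(0,.02,.028),o["contact_force"])
cam("scene","s4.png");cam("top","t4.png")
E
python3 -c "
import cv2
a=cv2.imread('pics/s4.png')[100:320,240:500]
cv2.imwrite('pics/s4c.png',cv2.resize(a,None,fx=2.7,fy=2.7))"
```

```text
13.25 [0.54731321 0.21093394 0.16573987] [0.54725478 0.21086669 0.16513786] [ 0.00817003 -0.29179809 -0.83763514]
```

View pics/s4c.png

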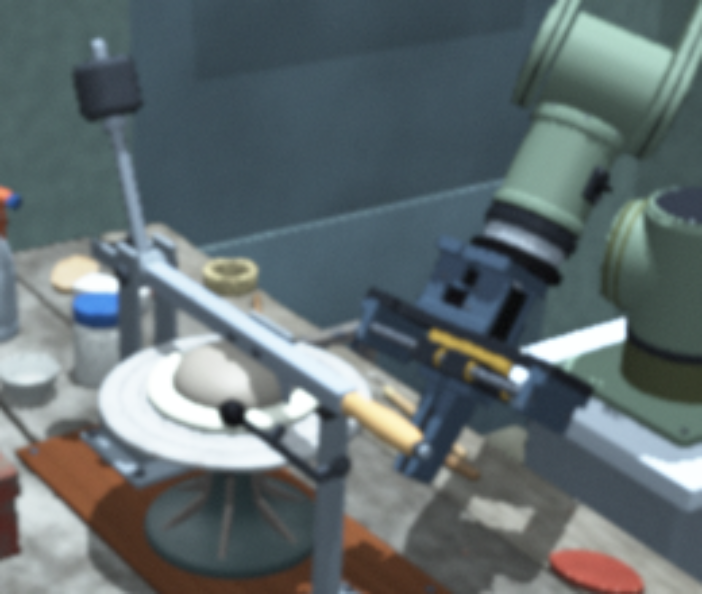

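The fingers are just in front of and below the handle; the fingertip is at about crop (415,470) and the handle is free above it. I'll slide in a little further, then raise it step by step while watching the force.

```bash
python3 - <<'E'
from h import *
f0=np.array(get_obs()["contact_force"])
def st(n):
    o=get_obs();f=np.array(o["contact_force"])-f0
    print(n,round(o["clock"],2),np.round(o["tcp_pos"],3),f.round(2));return np.linalg.norm(f)
E=.036
r.move_l(ht(0,.02,E),QH,.06);st("in")
r.move_l(ht(0,.002,E),QH,.04);st("near")
for a in (.04,.08,.14,.20):
    r.move_l(ht(a,0,E),QH,.045)
    if st(a)>15: print("STOP");break
cam("scene","s5.png")
E
python3 -c "
import cv2
a=cv2.imread('pics/s5.png')[100:320,240:500]
cv2.imwrite('pics/s5c.png',cv2.resize(a,None,fx=2.7,fy=2.7))"
```

```text
in 13.63 [0.552 0.212 0.158] [0.68 0.79 0.35]
near 14.23 [0.567 0.212 0.169] [0.23 0.16 1.13]
0.04 14.72 [0.568 0.213 0.184] [-1.42 -2.27 -0.05]
0.08 15.18 [0.568 0.213 0.199] [-0.42 -1.16  0.27]
0.14 15.8 [0.568 0.212 0.22 ] [1.19 0.19 0.48]
0.2 16.42 [0.568 0.209 0.241] [-0.18  0.32  0.94]
```

View pics/s5c.png

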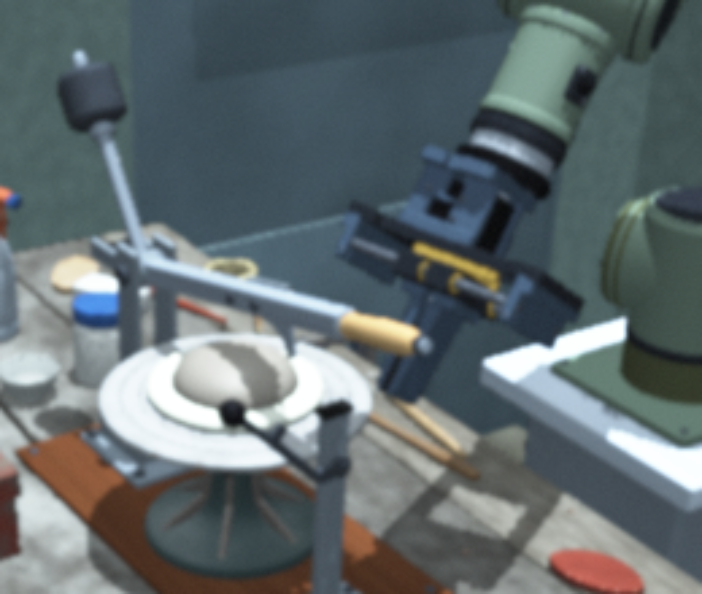

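The arm is rising on the fingers at about 0.2 rad, the handle cap is at crop (425,345), and the forces are small. I'll carry on past the balance point.

```bash
python3 - <<'E'
from h import *
def st(n):
    o=get_obs();f=np.array(o["contact_force"])
    print(n,round(o["clock"],2),np.round(o["tcp_pos"],3),f.round(2));return np.linalg.norm(f)
E=.036
for a in (.27,.34,.41,.47):
    r.move_l(ht(a,0,E),QH,.05)
    if st(a)>15: print("STOP");break
cam("scene","s6.png")
r.sleep(1.5)
cam("scene","s7.png");st("after")
E
python3 -c "
import cv2,numpy as np
a=[cv2.imread('pics/s%d.png'%i)[90:310,240:500] for i in (6,7)]
cv2.imwrite('pics/s67.png',cv2.resize(np.hstack(a),None,fx=1.53,fy=1.53))"
```

```text
0.27 17.11 [0.568 0.204 0.264] [-0.31 -1.04 -1.16]
0.34 17.75 [0.567 0.198 0.287] [-0.21  0.06 -0.66]
0.41 18.38 [0.568 0.19  0.311] [-4.67 -1.19  2.53]
0.47 18.95 [0.568 0.182 0.331] [-6.35 -2.48  1.89]
after 20.55 [0.568 0.182 0.331] [-6.07 -2.45  2.24]
```

View pics/s67.png

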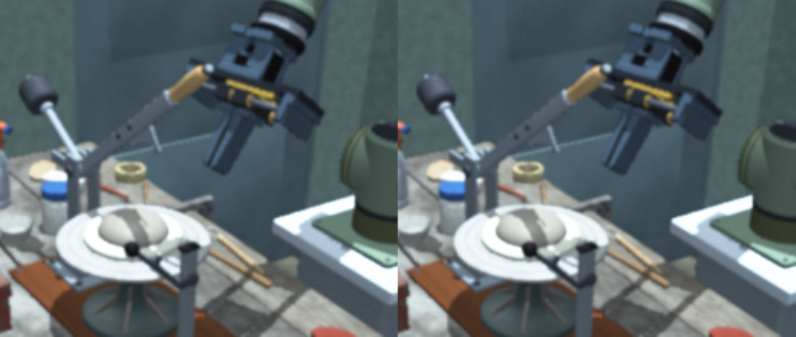

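The arm went ahead of the fingers and now leans against the front of the gripper's body with about 7 N, pushing it towards the robot. Backing straight away from the arm's plane will free it gently.

```bash
python3 - <<'E'
from h import *
p=cam("scene")
for a in (.5,.6,.7,.8,.85):
    print(a,proj(p,PIV-jx*.39*np.cos(a)+[0,0,.39*np.sin(a)]).round(1))
def st(n):
    o=get_obs();f=np.array(o["contact_force"])
    print(n,round(o["clock"],2),np.round(o["tcp_pos"],3),f.round(2))
P=np.array(get_obs()["tcp_pos"])
for d in (.01,.025,.05):
    r.move_l(P-jy*d,QH,.06);st(d)
cam("scene","s8.png")
r.move_l(P-jy*.13,QH,.12);st("back")
r.sleep(1.5)
cam("scene","s9.png");st("end");cam("top","t9.png")
E
python3 -c "
import cv2,numpy as np
a=[cv2.imread('pics/s%d.png'%i)[60:310,240:500] for i in (8,9)]
cv2.imwrite('pics/s89.png',cv2.resize(np.hstack(a),None,fx=1.53,fy=1.53))"
```

```text
0.5 [[386.3 169. ]]
0.6 [[380.3 148.9]]
0.7 [[373.3 129.5]]
0.8 [[365.2 111.2]]
0.85 [[360.9 102.5]]
0.01 20.93 [0.558 0.182 0.331] [-0.03  0.35 -0.37]
0.025 21.32 [0.543 0.181 0.331] [-0.01 -0.11  0.26]
0.05 21.89 [0.518 0.18  0.331] [-0.66 -0.16 -0.06]
back 22.76 [0.438 0.177 0.331] [-0.34  0.24  0.89]
end 24.31 [0.438 0.176 0.331] [-0.05  0.78  0.37]
```

View pics/s89.png

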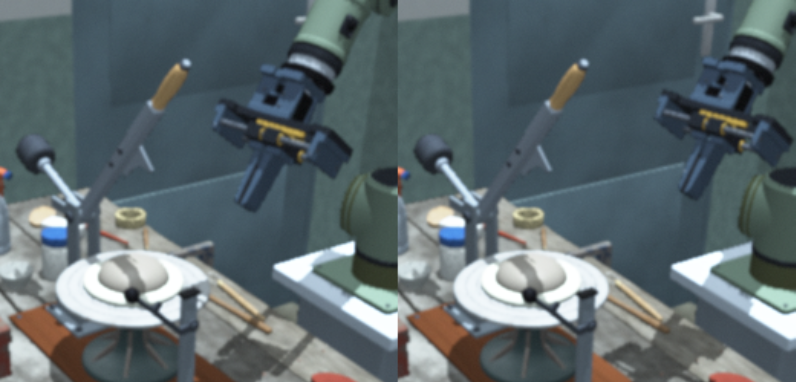

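View pics/s9.png

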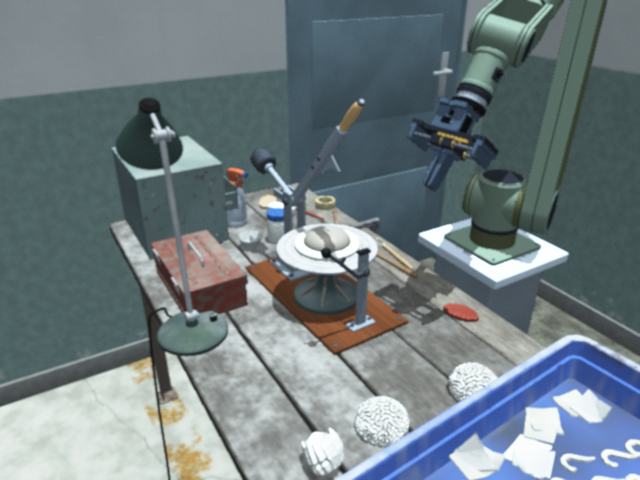

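View pics/t9.png

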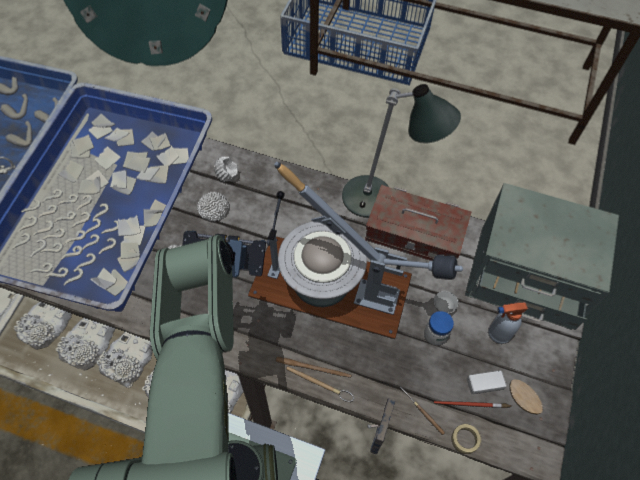

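The handle cap is at (361,101), which matches the 0.85 stop at (360.9,102.5). The knob is still at about (326,252). The bowl, domes, jar and water bowl look unmoved, and the gripper is clear with no contact force.

```bash
python3 - <<'E'
from h import *
print(close_job())
E
```

```text
the job is handed in; nothing more can be done
None
```

The catch is swung clear and the jigger arm is up against its back stop, where it stayed by itself. I handed the job in at about 24 s on the robot's clock.

- **Catch:** I pushed the knob away with the closed fingertips to about 0.75 rad, and it stayed there.
- **Arm:** I pushed the handle up from below at about 5 cm/s, past the balance point. The last picture shows the handle end within about 2 pixels of where the 0.85 rad stop should put it. It did not move after I backed off.
- **Surroundings:** by eye, the bowl, both domes, the jar and the water bowl look where they were, but I did not measure them. The gripper was about 13 cm back from the arm, and the contact force was under 1 N, the same as with nothing touching.

**One thing did not go as planned:** after the balance point the arm ran ahead of the fingers. It rested at about 0.67 rad against the front of the gripper's body for roughly 2 s, with about 7 N, well under the 40 N limit. I backed the gripper straight away, and the counterweight took the arm to its stop.

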